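Stand the fallen biscuit stamp on its silicone mat

ROBOT

A 6-joint arm with a two-finger parallel gripper is mounted at the origin on the work surface. World frame = base frame: x ahead of the robot, y to its left, z up, the work surface at z = 0. Lengths are in m, angles in degrees, forces in N, time in s.
With the tool pointing down it reaches from about 0.4 to 0.825 m from the base axis. Payload 7 kg.
Tool frame: the origin (TCP) lies at the very end of the fingers, on their centre line; the grasp point (between the pads) lies 19 mm behind it; x points along the fingers, z is the direction in which the jaws open and shut, and the axes are right-handed (so a half turn about x gives the same grasp; the last joint's range is limited). The gripper opens to 88 mm and grips with 3 to 60 N. Pads are 19 mm wide; open, the fingers measure 130 mm over their backs; the gripper's body (78 mm by 193 mm) begins 47 mm behind the grasp point.
Start: joints at [16.507, 20.546, 0.682, 0, -70.136, -16.507], TCP at [0.675, -0, 0.204] pointing down, gripper open.
Joint ranges: [-176.03, 176.03], [-82.01, 121.73], [-58.28, 71.71], [-173.87, 95.51], [-174.79, -0.11], [-173.66, 173.66]. Speed limits (degrees/s): [136.94, 136.94, 172.46, 180, 180, 180].

INTERFACE

Orientations are given as [roll, pitch, yaw] about the fixed x, y, z axes, in that order (R = Rz(yaw) Ry(pitch) Rx(roll)).
In Python, from plant import * gives the robot as it stands.
- The arm moves only by the tool arm_command, never from a script. Its argument "commands" is one flat list of numbers, 5 for each row, row after row: the shift along the tool's x, y, z in mm, then the turn about the tool's x in degrees, then the opening in per cent of the stroke, from 0 (shut) to 100 (fully open). A call has 1 to 5 rows; each row shifts and turns the pose as measured when the row begins, along the tool's axes as they then stand; what a row does not reach is not made up. A row lasts 1/8 s, in which the tool goes at most 62.5 mm and 10.7 degrees, less where a joint would pass 70% of its speed; a pose out of reach is approached as far as the arm can. A call is refused whole if a number of a shift passes 62.5 or a number of a turn 10.7, either way. A call with a gripper value outside its range is refused whole. The fingers move at their own pace and stop on an object; the grip force is fixed at half the most. Time passes only in rows, so rows that do not move let the fingers close. It gives the time, the measured TCP pose, the force and the opening at its end, in the units of the state.
- get_obs(): the state, without advancing time (a new reading comes with each control period).
- snapshot(name): name is "scene" or "side" or "wrist"; returns a dict with "frame" (384x512x3 uint8, blue, green, red), "fov_y" (degrees; the focal length in pixels is half the picture's height over the tangent of half this angle, whatever the lens; pixels are square), "cx", "cy" (the principal point, pixels), "dist" ([k1, k2, p1, p2, k3] as OpenCV has them; the pictures are not rectified), "world_to_cam" (4x4, takes a point from world to camera coordinates). Camera axes: x right, y up, looking along -z (the intrinsics and any distortion apply to the point x, -y, -z); pixel columns grow to the right and rows downward; lengths in m; the calibration is good to about 2 mm. A picture is of the moment at which its call begins. There is no depth.
- close_job(): hands the job in, once; it reports no verdict.
The state is a dict: "clock": time; "joint_pos": joint angles; "qvel": joint speeds; "tau": joint torques, N m; "tool_pos": TCP position; "orientation": TCP orientation; "force": force on the tool from outside, world axes, zero at the start; "moment": the same for the moment, N m; "opening": finger opening in m.
Only numpy, scipy, OpenCV 4.12 (cv2) and the standard library are available. Lean on these libraries where they do the work, as an engineer would, in place of code of your own. Each camera call takes 0.05 s, during which the arm holds its last target. There are 200 camera calls.

TASK

The square-headed wooden biscuit stamp is lying on the kitchen table: pinch it by its handle, lift it clear, then press the edge of its head down on the silicone mat so that the stamp swings upright between your fingers. Let go only once it stands flat on its square face, upright in the middle of the silicone mat, and leave the other things on the table where they are.

Things in the scene. Friction and masses are not known exactly. Their poses are not given: they have to be found in the camera images.
- stamp: Biscuit stamp, pale wood, about 0.14 kg, 140 mm long: square head 56 x 56 x 18 mm, a collar 34 mm wide and 8 mm high, then a round handle of 24 mm diameter. Origin: centre of the flat face; x runs along the handle to its end, y and z along the head's sides. It starts lying on a side of its head and the handle's end (x dips 0.13 rad), handle away from the robot. Upright: x up.
- stamp_face (a point): Centre of the stamp's flat square face.
- stamp_grip (a point): Point on the handle's axis 110 mm from the face (30 mm from the handle's end), a good place to pinch; about 16 mm above the table while the stamp lies.
- rest: Square mat of dark, plain, grippy silicone rubber (friction about twice that of the wooden table), 130 x 130 mm and 8 mm thick, fixed to the table. Origin: centre of its underside, z up, x and y along its sides.
- rest_top (a point): Centre of the silicone mat's upper surface, 8 mm above the table.
- table: The wooden kitchen table, top at z = 0; does not move.
- turner: Flat wooden turner (bystander) of the same pale wood, lying: a blade 85 x 64 x 6 mm towards the robot, then a flat handle 20 mm wide and 10 mm thick; 230 mm in all. Origin: middle of the blade's free edge, on the table; x runs along it to the handle's end.
- mug: White mug (bystander), 80 mm wide, 95 mm high, handle at +y. Origin: centre of its underside.
- jar: Amber glass jar (bystander), 70 mm wide, 100 mm high. Origin: centre of its underside.
- tin: Plain metal tin (bystander), 74 mm wide, 110 mm high. Origin: centre of its underside.
- praline1: Loose chocolate (bystander), round, 30 mm wide, 18 mm high. Origin: centre of its underside.
- praline2: Loose chocolate (bystander), round, 30 mm wide, 18 mm high. Origin: centre of its underside.
- praline3: Loose chocolate (bystander), round, 30 mm wide, 18 mm high. Origin: centre of its underside.

How it is judged:
By the outcome, as a careful person would: the job done as asked, in the order asked, and still so for the second after the job is handed in, with the robot touching nothing.
It also fails if it takes over 58 s, if anything falls off the work surface, if the arm or the gripper's body presses on something with over 40 N, if the wrist force passes 120 N, or if a joint passes its speed limit or range.

## Working session

There is one attempt and no reset: what is moved stays moved. The work goes in short steps, Python scripts to look and compute and a tool call to move; the robot and the scene stay as the last step left them, time stands still between calls to the robot, and variables do not carry over. Pictures are saved under pics/ and viewed, about 8 in all and at most 12, crops included, and the job is handed in when it is done.

Besides the shell and the picture viewer there is one more tool, called after ">>>" as name(argument=value, ...) on one line, values as JSON. arm_command: Moves the arm, as the interface text tells. Its arguments: {"type":"object","properties":{"commands":{"type":"array"}},"required":["commands"]}

```bash
ls; mkdir -p pics; cat > h.py <<'E'
from plant import *
import numpy as np, cv2
def K(s):
    h=s["frame"].shape[0]; f=h/2/np.tan(np.radians(s["fov_y"])/2)
    return np.array([[f,0,s["cx"]],[0,f,s["cy"]],[0,0,1.]])
def ray(s,uv,z):
    p=cv2.undistortPoints(np.array(uv,float).reshape(-1,1,2),K(s),np.array(s["dist"],float)).reshape(-1,2)
    M=np.linalg.inv(np.array(s["world_to_cam"])); o=M[:3,3]
    d=np.c_[p[:,0],-p[:,1],-np.ones(len(p))]@M[:3,:3].T
    return o+d*((z-o[2])/d[:,2])[:,None]
def proj(s,P):
    W=np.array(s["world_to_cam"]); c=np.atleast_2d(P)@W[:3,:3].T+W[:3,3]
    c=c*[1,-1,-1]
    return cv2.projectPoints(c.reshape(-1,1,3),np.zeros(3),np.zeros(3),K(s),np.array(s["dist"],float))[0].reshape(-1,2)
def snap(cam,name):
    import pickle
    s=snapshot(cam); cv2.imwrite(f"pics/{name}.png",s["frame"]); pickle.dump(s,open(f"{name}.pkl","wb")); return s
def load(name):
    import pickle; return pickle.load(open(f"{name}.pkl","rb"))
E
python3 - <<'E'
from h import *
for c in ("scene","side","wrist"):
    s=snap(c,c+"0"); print(c,np.linalg.inv(s["world_to_cam"])[:3].round(3).tolist(),s["fov_y"],s["dist"])
a=[load(c+"0")["frame"] for c in("scene","side")]
print(get_obs())
E
```

```text
pics
scene [[0.727, -0.583, 0.363, 1.14], [0.687, 0.622, -0.376, -0.596], [-0.007, 0.522, 0.853, 1.404]] 42.59302818152533 [-0.21163353  0.          0.          0.          0.        ]
side [[0.798, 0.415, -0.438, -0.015], [-0.603, 0.562, -0.566, -0.748], [0.011, 0.715, 0.699, 0.965]] 44.73752070913715 [-0.02666197  0.          0.          0.          0.        ]
wrist [[-1.0, 0.0, 0.002, 0.674], [-0.001, -0.964, -0.265, -0.071], [0.002, -0.265, 0.964, 0.383]] 68.86893551798576 [0.02013258 0.         0.         0.         0.        ]
{'clock': 0.15, 'joint_pos': array([ 1.65075643e+01,  2.05816699e+01,  6.47005704e-01, -1.23290696e-02,
       -7.01324427e+01, -1.65059734e+01]), 'qvel': array([-0.04589764, -0.1718329 ,  0.28045106,  0.09981045, -0.05256859,
       -0.03633052]), 'tau': array([ 1.39394037e-04, -5.83274567e+01,  2.93289685e+01,  7.00122759e+00,
        8.75052094e-03, -9.76538854e-05]), 'tool_pos': array([ 6.74641117e-01, -2.61674815e-05,  2.03257926e-01]), 'orientation': array([   6.70688636,   89.93189917, -173.29571959]), 'force': array([-0.23014963, -0.96511589, -0.00579921]), 'moment': array([-0.00033055, -0.03490659, -0.01878789]), 'opening': 0.0880216419384271}
```

View pics/scene0.png

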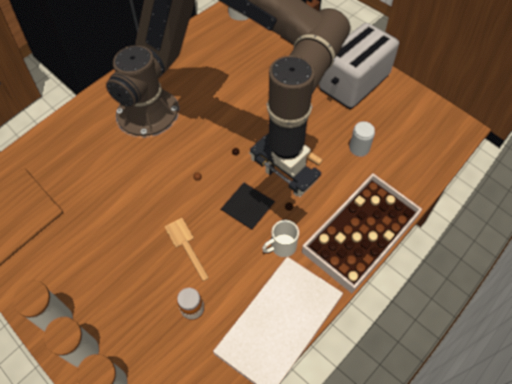

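View pics/side0.png

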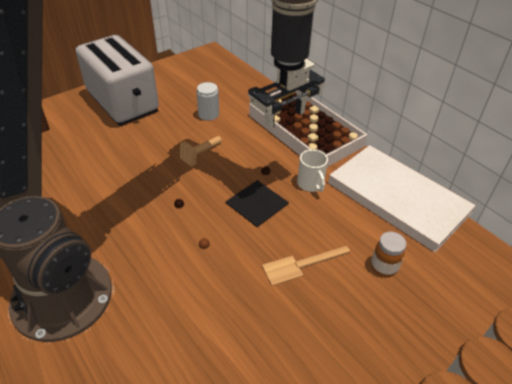

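The scene view shows the mat around (248,205), the stamp partly hidden by the gripper with its handle end near (318,160), the mug at (285,240) and the turner at (185,245). The side view shows the whole stamp, head at (189,152) and handle end at (218,141), with the mat around (257,203) and pralines at (266,171), (179,203) and (204,243).

```bash
python3 - <<'E'
from h import *
s=load("side0"); c=load("scene0")
def mask(s,roi):
    x0,y0,x1,y1=roi; f=s["frame"].max(2); m=np.zeros(f.shape,np.uint8); m[y0:y1,x0:x1]=(f[y0:y1,x0:x1]<45); return m
for n,q,roi in(("side",s,(215,175,300,230)),("scene",c,(212,178,280,232))):
    k=max(cv2.findContours(mask(q,roi),0,2)[0],key=cv2.contourArea); r=cv2.boxPoints(cv2.minAreaRect(k))
    p=cv2.approxPolyDP(k,4,True).reshape(-1,2); print(n,"mat",p.tolist(),ray(q,p,.008).round(4).tolist(),ray(q,p,.008).mean(0).round(4))
print("handle end side",ray(s,[(219,140)],.012).round(3),"scene",ray(c,[(319,160)],.012).round(3))
print("head side",ray(s,[(189,152)],.03).round(3))
print("pralines",ray(s,[(266,170),(179,203),(204,243)],.009).round(3).tolist(),"scene",ray(c,[(289,206),(235,151),(197,176)],.009).round(3).tolist())
print("mug,jar,tin",ray(s,[(313,160),(391,245),(207,88)],.1).round(3).tolist())
cr=cv2.resize(s["frame"][110:230,150:310],(800,600),interpolation=cv2.INTER_CUBIC); cv2.imwrite("pics/crop1.png",cr)
E
```

```text
side mat [[258, 181], [227, 202], [256, 225], [286, 203]] [[0.6166, 0.0325, 0.008], [0.4929, 0.0165, 0.008], [0.5066, -0.1007, 0.008], [0.6252, -0.0861, 0.008]] [ 0.5603 -0.0345  0.008 ]
scene mat [[244, 184], [222, 209], [251, 227], [273, 201]] [[0.4997, 0.0129, 0.008], [0.5142, -0.1052, 0.008], [0.6285, -0.0882, 0.008], [0.6151, 0.0306, 0.008]] [ 0.5644 -0.0375  0.008 ]
handle end side [[0.63  0.257 0.012]] scene [[0.622 0.259 0.012]]
head side [[0.51  0.244 0.03 ]]
pralines [[0.665, 0.056, 0.009], [0.381, 0.093, 0.009], [0.359, -0.07, 0.009]] scene [[0.666, 0.052, 0.009], [0.382, 0.089, 0.009], [0.361, -0.074, 0.009]]
mug,jar,tin [[0.734, -0.067, 0.1], [0.675, -0.403, 0.1], [0.696, 0.421, 0.1]]
```

View pics/crop1.png

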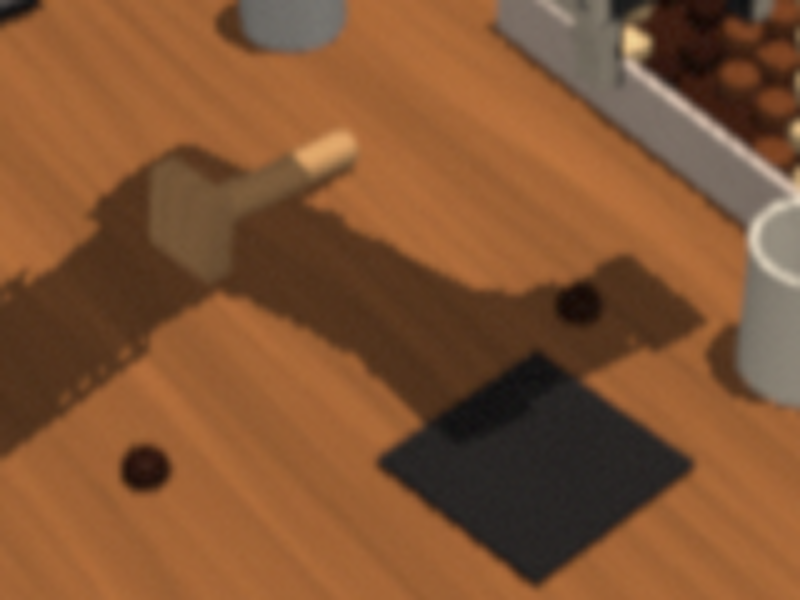

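View pics/wrist0.png

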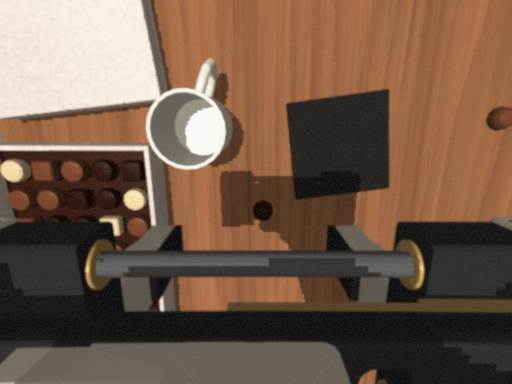

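The crop shows the stamp lying in shadow: head at (190,215), handle end at (350,148). The wrist view shows the mat at (340,145) and the mug at (190,125). The two cameras agree on the mat, about (0.562,-0.036), and on the handle end, about (0.626,0.258). I'll go above the stamp and turn the jaws across the handle.

>>> arm_command(commands=[0,-51,16,0,100,0,-51,16,0,100,0,-51,16,0,100,0,-51,16,0,100,0,-50,16,0,100])

```text
clock: 0.78
tool_pos: [0.5931, 0.257, 0.201]
orientation: [22.0, 89.7, -158.4]
force: [0.9, -0.0, -0.7]
opening: 0.088
```

>>> arm_command(commands=[0,0,0,10.5,100,0,0,0,10.5,100,0,0,0,10.5,100,0,0,0,10.5,100,0,0,0,10.5,100])

```text
clock: 1.4
tool_pos: [0.5902, 0.2619, 0.199]
orientation: [76.6, 89.6, -157.3]
force: [0.0, 0.1, -0.3]
opening: 0.0879
```

>>> arm_command(commands=[0,0,0,10.5,100,0,0,0,10.5,100,0,0,0,10.5,100,0,0,0,0,100])

```text
clock: 1.9
tool_pos: [0.5893, 0.2615, 0.1975]
orientation: [110.5, 89.4, -155.7]
force: [-0.7, -0.5, 0.8]
opening: 0.0872
```

```bash
cat >> h.py <<'E'
from scipy.spatial.transform import Rotation as Ro
def st():
    o=get_obs(); R=Ro.from_euler('xyz',o["orientation"],degrees=True).as_matrix()
    print("t",round(o["clock"],2),"tcp",o["tool_pos"].round(4),"open",round(o["opening"],4),"F",o["force"].round(1),"j6",o["joint_pos"][5].round(1)); print("R",R.round(3).tolist()); return o,R
E
python3 - <<'E'
from h import *
st(); snap("wrist","wrist1")
E
```

```text
t 1.9 tcp [0.5893 0.2615 0.1975] open 0.0872 F [-0.7 -0.5  0.8] j6 -127.2
R [[-0.01, -0.998, -0.067], [-0.004, -0.067, 0.998], [-1.0, 0.01, -0.004]]
```

View pics/wrist1.png

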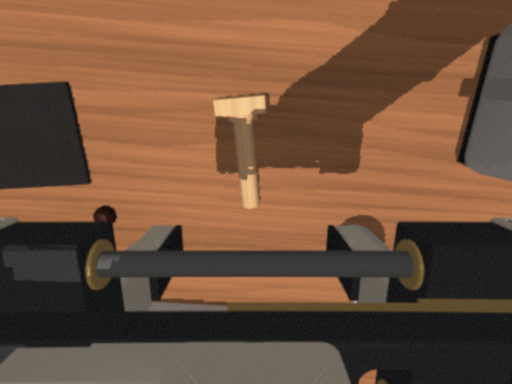

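The wrist view shows the whole stamp: head around (240,106), handle running from (243,122) to its end at (250,206). The right-hand dark object is the toaster edge, and the mat is at the left.

```bash
python3 - <<'E'
from h import *
s=load("wrist1")
a=ray(s,[(250,207)],.014)[0]; b=ray(s,[(243,122)],.032)[0]; b2=ray(s,[(240,106)],.055)[0]
print("end",a.round(4),"collar",b.round(4),"headtop",b2.round(4))
d=a-b; print("yaw",np.degrees(np.arctan2(d[1],d[0])),np.linalg.norm(d))
d2=a-b2;print("yaw2",np.degrees(np.arctan2(d2[1],d2[0])))
g=a-.03*d/np.linalg.norm(d); print("grip",g.round(4))
# check via side cam projection
for y in (3,6,9):
  u=np.array([np.cos(np.radians(y)),np.sin(np.radians(y)),0])*np.cos(.13)+[0,0,-np.sin(.13)]
  e=np.array([a[0],a[1],.012]); print(y,proj(load("side0"),[e,e-.14*u]).round(1).tolist(),proj(s,[e,e-.11*u]).round(1).tolist())
E
```

```text
end [0.632  0.2584 0.014 ] collar [0.5211 0.2432 0.032 ] headtop [0.5043 0.24   0.055 ]
yaw 7.788054145395352 0.1133977804064223
yaw2 8.215871302249813
grip [0.6027 0.2544 0.0188]
3 [[219.3, 139.6], [183.4, 152.9]] [[250.0, 206.6], [250.9, 124.2]]
6 [[219.3, 139.6], [184.7, 154.0]] [[250.0, 206.6], [246.2, 124.3]]
9 [[219.3, 139.6], [186.2, 155.1]] [[250.0, 206.6], [241.5, 124.6]]
```

>>> arm_command(commands=[40,-6,-4,-4,100,40,-6,-4,0,100,40,0,0,0,100,25,0,0,0,100,0,0,0,0,100])

```text
clock: 2.58
tool_pos: [0.6019, 0.2544, 0.0493]
orientation: [103.7, 89.5, -156.9]
force: [-0.2, -0.5, 0.5]
opening: 0.0879
```

```bash
python3 - <<'E'
from h import *
o,R=st(); s=snap("wrist","wrist2")
print(R.T@(np.array([.602,.2543,.004])-o["tool_pos"])*1000, np.degrees(np.arctan2(R[1,2],R[0,2])))
E
```

```text
t 2.58 tcp [0.6019 0.2544 0.0493] open 0.0879 F [-0.2 -0.5  0.5] j6 -120.3
R [[-0.008, -0.986, -0.164], [-0.003, -0.164, 0.986], [-1.0, 0.008, -0.002]]
[ 4.52881130e+01 -4.80530157e-01 -6.61032367e-03] 99.43460746707737
```

>>> arm_command(commands=[22,0,0,1.5,100,18,0,0,0,100,0,0,0,0,100])

```text
clock: 3.0
tool_pos: [0.6053, 0.2568, 0.0142]
orientation: [-0.2, 89.9, 98.1]
force: [-0.3, -0.3, 0.4]
opening: 0.0877
```

>>> arm_command(commands=[10,3,-2,0,100,0,0,0,0,100])

```text
clock: 3.25
tool_pos: [0.6033, 0.2548, 0.0053]
orientation: [-43.3, 89.8, 55.0]
force: [-0.1, 0.8, 0.2]
opening: 0.0878
```

>>> arm_command(commands=[1,0,0,0,0,0,0,0,0,0,0,0,0,0,0,0,0,0,0,0,0,0,0,0,0])

```text
clock: 3.88
tool_pos: [0.6041, 0.2553, 0.0056]
orientation: [-52.9, 89.7, 45.5]
force: [-1.1, 0.4, 0.6]
opening: 0.0435
```

>>> arm_command(commands=[0,0,0,0,0,0,0,0,0,0])

```text
clock: 4.12
tool_pos: [0.6041, 0.2553, 0.0057]
orientation: [-53.1, 89.7, 45.3]
force: [0.8, -1.2, 0.4]
opening: 0.0232
```

>>> arm_command(commands=[0,0,0,0,0,0,0,0,0,0,-20,0,0,0,0,-30,0,0,0,0,-30,0,0,0,0])

```text
clock: 4.75
tool_pos: [0.6021, 0.2537, 0.0844]
orientation: [90.2, 89.9, -171.5]
force: [0.6, 0.1, 0.3]
opening: 0.0005
```

>>> arm_command(commands=[-30,0,0,0,0,-30,0,0,0,0,-30,0,0,0,0,0,0,0,0,0])

```text
clock: 5.25
tool_pos: [0.6031, 0.2542, 0.1804]
orientation: [-51.8, 89.8, 46.6]
force: [-0.5, -0.2, -0.5]
opening: 0.0003
```

```bash
python3 - <<'E'
from h import *
o,R=st(); s=snap("side","side3"); w=snap("wrist","wrist3")
a=cv2.resize(s["frame"][40:240,100:340],(480,400),interpolation=cv2.INTER_CUBIC)
b=cv2.resize(w["frame"],(320,240)); c=np.zeros((400,800,3),np.uint8); c[:,:480]=a; c[:240,480:]=b
cv2.imwrite("pics/c3.png",c)
E
```

```text
t 5.25 tcp [0.6031 0.2542 0.1804] open 0.0003 F [-0.5 -0.2 -0.5] j6 -121.5
R [[0.002, -0.989, -0.145], [0.002, -0.145, 0.989], [-1.0, -0.003, 0.002]]
```

View pics/c3.png

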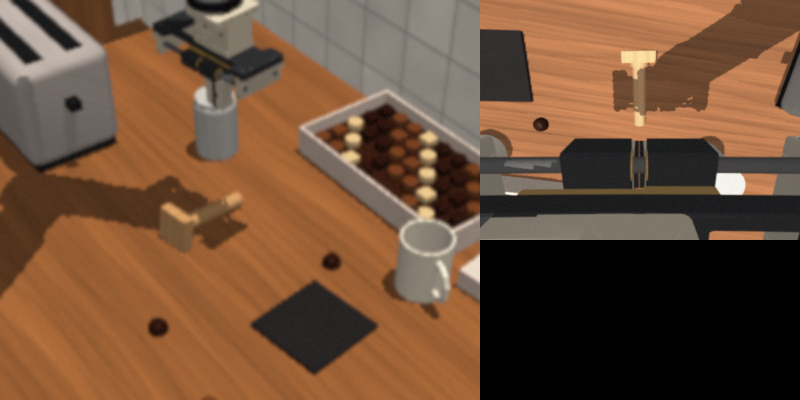

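The combined picture shows the gripper shut and empty above the stamp, which still lies on the table (side part, head at (178,225), handle end at (238,200)). The grasp missed, so I'm checking where the stamp is relative to the fingers.

```bash
python3 - <<'E'
from h import *
o,R=st()
w1=load("wrist1");w2=load("wrist2");w3=load("wrist3");s3=load("side3");s0=load("side0")
sc=snap("scene","scene3")
def wood(f):
    h=cv2.cvtColor(f,cv2.COLOR_BGR2HSV); return h
# side diff of stamp region
d=cv2.absdiff(s0["frame"][125:172,175:228],s3["frame"][125:172,175:228]).max(2)
print("side diff",d.max(),(d>40).sum())
print("wrist3 tcp-pix",proj(w3,[o["tool_pos"],o["tool_pos"]-.019*R[:,0]*1]).tolist())
print("predicted handle end in scene:",proj(sc,[[.632,.258,.012],[.602,.2543,.016],[.507,.241,.03]]).round(1).tolist(), "side",proj(s3,[[.632,.258,.012],[.602,.2543,.016],[.507,.241,.03]]).round(1).tolist(),"wrist3",proj(w3,[[.632,.258,.012],[.602,.2543,.016],[.507,.241,.03]]).round(1).tolist())
print("tcp pix side",proj(s3,[o["tool_pos"]]),"scene",proj(sc,[o["tool_pos"]]))
print("wrist cam rel tool",[ (R.T@(np.linalg.inv(load(n)["world_to_cam"])[:3,3]-p)).round(4).tolist() for n,p in(("wrist3",o["tool_pos"]),)])
def up(f,x0,y0,x1,y1): return cv2.resize(f[y0:y1,x0:x1],(400,400),interpolation=cv2.INTER_CUBIC)
c=np.hstack([up(w3["frame"],160,60,360,260),up(sc["frame"],250,90,350,190)])
cv2.imwrite("pics/c4.png",c)
E
```

```text
t 5.35 tcp [0.6016 0.2535 0.1774] open 0.0003 F [-0.  -0.5 -1.3] j6 -121.5
R [[-0.002, -0.989, -0.145], [0.0, -0.145, 0.989], [-1.0, 0.002, 0.0]]
side diff 105 968
wrist3 tcp-pix [[252.94624131686896, 225.34903750692786], [252.81291472053, 236.59289001756792]]
predicted handle end in scene: [[320.9, 161.7], [313.7, 156.8], [290.7, 141.6]] side [[219.4, 139.7], [212.3, 142.7], [188.9, 152.9]] wrist3 [[253.5, 200.4], [254.1, 178.1], [254.7, 95.5]]
tcp pix side [[209.84311539 100.63804012]] scene [[318.04734462 127.61445957]]
wrist cam rel tool [[-0.181, 0.0716, 0.0008]]
```

View pics/c4.png

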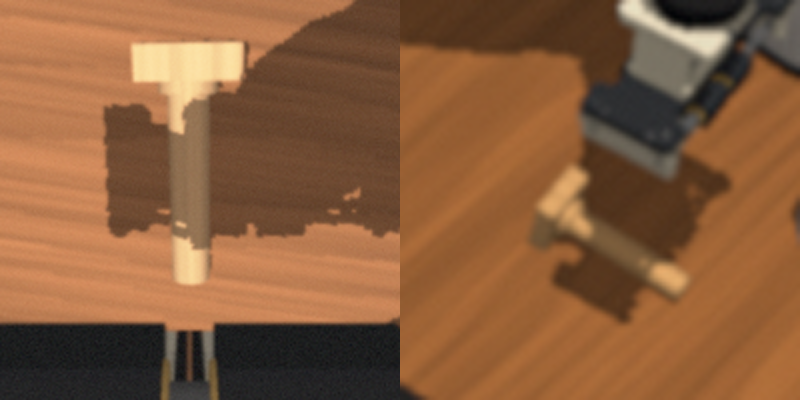

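The wrist crop shows the stamp essentially unmoved, handle end at crop (192,283) and head at (188,62); the scene crop agrees. The fingers lined up with the handle but held it too near their tips, so I'll go lower and slightly toward the head.

```bash
python3 - <<'E'
from h import *
o,R=st(); s=load("wrist3")
a=ray(s,[(256,201.5)],.013)[0]; b=ray(s,[(255,108)],.034)[0]; c=ray(s,[(254,91)],.057)[0]
d=a-b; print(a.round(4),b.round(4),c.round(4),np.degrees(np.arctan2(d[1],d[0])))
sc=load("scene3"); print("scene end",ray(sc,[(321,161)],.013))
u=d/np.linalg.norm(d); g=a-.036*u; g[2]=.002; print("target",g.round(4),R.T@(g-o["tool_pos"])*1000,"jaw yaw",np.degrees(np.arctan2(R[1,2],R[0,2])))
E
```

```text
t 5.4 tcp [0.6013 0.2533 0.1766] open 0.0005 F [ 0.2  0.5 -0.2] j6 -121.5
R [[-0.003, -0.989, -0.145], [-0.001, -0.145, 0.989], [-1.0, 0.003, -0.0]]
[0.6327 0.2613 0.013 ] [0.52   0.2433 0.034 ] [0.5048 0.2399 0.057 ] 9.09421922106137
scene end [[0.63056969 0.25989736 0.013     ]]
target [0.5977 0.2557 0.002 ] [174.6450063    2.68005017   2.96052802] jaw yaw 98.31304560961793
```

>>> arm_command(commands=[0,0,0,0,100,0,0,0,0,100,0,0,0,0,100,0,0,0,0,100,0,0,0,0,100])

```text
clock: 6.02
tool_pos: [0.6002, 0.2526, 0.1734]
orientation: [108.1, 89.5, -153.6]
force: [0.2, 0.7, 0.8]
opening: 0.0446
```

>>> arm_command(commands=[40,2,3,0,100,40,0,0,0,100,40,0,0,0,100,20,0,0,0,100,0,0,0,0,100])

```text
clock: 6.65
tool_pos: [0.5982, 0.2556, 0.0313]
orientation: [103.8, 89.8, -157.9]
force: [0.1, -0.9, 0.1]
opening: 0.0869
```

```bash
python3 - <<'E'
from h import *
o,R=st(); g=np.array([.5977,.2557,.002]); print(R.T@(g-o["tool_pos"])*1000,np.degrees(np.arctan2(R[1,2],R[0,2])))
E
```

```text
t 6.65 tcp [0.5982 0.2556 0.0313] open 0.0869 F [ 0.1 -0.9  0.1] j6 -121.9
R [[-0.004, -0.989, -0.145], [-0.002, -0.145, 0.989], [-1.0, 0.004, -0.001]]
[29.29554038  0.34678088  0.14780495] 98.317685524142
```

>>> arm_command(commands=[15,0,0,0,100,11,0,0,0,100,0,0,0,0,100])

```text
clock: 7.02
tool_pos: [0.5993, 0.2565, 0.0058]
orientation: [67.4, 89.9, 165.7]
force: [0.4, -0.0, -0.7]
opening: 0.0877
```

>>> arm_command(commands=[3.5,0,0,0,100,0,0,0,0,100])

```text
clock: 7.28
tool_pos: [0.5999, 0.2568, 0.003]
orientation: [-12.1, 89.9, 86.2]
force: [-0.5, -0.2, 0.4]
opening: 0.0876
```

>>> arm_command(commands=[0,0,0,0,25,0,0,0,0,25,0,0,0,0,25,0,0,0,0,25,0,0,0,0,25])

```text
clock: 7.9
tool_pos: [0.6004, 0.2572, 0.004]
orientation: [-41.9, 89.9, 56.5]
force: [0.0, -0.7, 0.4]
opening: 0.0428
```

>>> arm_command(commands=[0,0,0,0,15,0,0,0,0,15,0,0,0,0,15])

```text
clock: 8.28
tool_pos: [0.6004, 0.2571, 0.0039]
orientation: [-43.0, 89.9, 55.4]
force: [0.9, -0.2, 0.1]
opening: 0.0155
```

```bash
python3 - <<'E'
from h import *
o,R=st()
w=snap("wrist","wrist5"); s=snap("side","side5"); sc=snap("scene","scene5")
p=[o["tool_pos"]]
print("tcp px",proj(w,p),proj(s,p),proj(sc,p))
def up(f,x0,y0,x1,y1): return cv2.resize(f[y0:y1,x0:x1],(266,400),interpolation=cv2.INTER_CUBIC)
c=np.hstack([up(w["frame"],190,90,323,290),up(s["frame"],170,80,250,200),up(sc["frame"],270,80,350,200)])
cv2.imwrite("pics/c5.png",c)
E
```

```text
t 8.28 tcp [0.6004 0.2571 0.0039] open 0.0155 F [ 0.9 -0.2  0.1] j6 -121.9
R [[0.001, -0.989, -0.145], [0.002, -0.145, 0.989], [-1.0, -0.002, 0.002]]
tcp px [[253.3664113 226.9672062]] [[211.5373085  145.40031542]] [[313.53673073 158.09001966]]
```

View pics/c5.png

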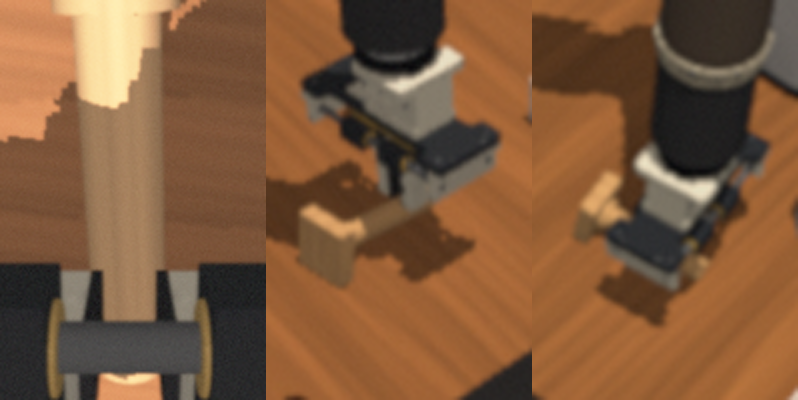

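The wrist crop shows the fingers overlapping the handle's sides with a gap narrower than the handle. In the side crop the finger end is about 7 px higher than the reported TCP projects. So the real fingertips are roughly 20 mm above the reported height and closed above the handle. I'll open and feel downward in small steps, watching the force.

>>> arm_command(commands=[0,0,0,0,100,0,0,0,0,100,0,0,0,0,100,0,0,0,0,100,0,0,0,0,100])

```text
clock: 9.05
tool_pos: [0.6003, 0.2573, 0.0039]
orientation: [-39.8, 89.9, 58.5]
force: [-0.0, -0.4, -0.1]
opening: 0.0578
```

>>> arm_command(commands=[0,0,0,0,100,0,0,0,0,100,4,0,0,0,100,4,0,0,0,100,0,0,0,0,100])

```text
clock: 9.68
tool_pos: [0.6002, 0.2571, -0.0049]
orientation: [-35.2, 89.9, 63.2]
force: [-1.2, -0.5, -0.5]
opening: 0.0878
```

>>> arm_command(commands=[4,0,0,0,100,4,0,0,0,100,0,0,0,0,100])

```text
clock: 10.05
tool_pos: [0.6001, 0.2571, -0.0137]
orientation: [-31.5, 89.9, 66.8]
force: [-0.4, -0.3, -0.7]
opening: 0.0875
```

>>> arm_command(commands=[4,0,0,0,100,0,0,0,0,100])

```text
clock: 10.3
tool_pos: [0.6001, 0.2571, -0.0179]
orientation: [-31.4, 89.9, 67.0]
force: [0.9, 0.2, -0.1]
opening: 0.0878
```

>>> arm_command(commands=[3,0,0,0,100,0,0,0,0,100])

```text
clock: 10.55
tool_pos: [0.6002, 0.2572, -0.0211]
orientation: [-33.6, 89.9, 64.7]
force: [0.2, 0.2, -0.3]
opening: 0.0879
```

>>> arm_command(commands=[3,0,0,0,100,0,0,0,0,100])

```text
clock: 10.8
tool_pos: [0.6009, 0.2576, -0.0218]
orientation: [-58.2, 89.8, 40.2]
force: [0.2, -1.1, -0.2]
opening: 0.0878
```

>>> arm_command(commands=[2,0,0,0,100,0,0,0,0,100])

```text
clock: 11.05
tool_pos: [0.6012, 0.2579, -0.022]
orientation: [-65.3, 89.8, 33.2]
force: [0.5, 0.3, -0.0]
opening: 0.0877
```

```bash
python3 - <<'E'
from h import *
o,R=st(); print(o["tau"].round(2),o["moment"].round(2))
w=snap("wrist","wrist6"); s=snap("side","side6"); sc=snap("scene","scene6")
def up(f,x0,y0,x1,y1): return cv2.resize(f[y0:y1,x0:x1],(266,400),interpolation=cv2.INTER_CUBIC)
c=np.hstack([up(w["frame"],140,60,373,290),up(s["frame"],170,80,250,200),up(sc["frame"],270,80,350,200)])
cv2.imwrite("pics/c6.png",c)
E
```

```text
t 11.05 tcp [ 0.6012  0.2579 -0.022 ] open 0.0877 F [ 0.5  0.3 -0. ] j6 -121.9
R [[0.004, -0.989, -0.147], [0.002, -0.147, 0.989], [-1.0, -0.004, 0.002]]
[ 6.000e-02 -6.366e+01  2.148e+01  5.120e+00 -1.800e-01 -1.000e-02] [-0.04 -0.1   0.01]
```

View pics/c6.png

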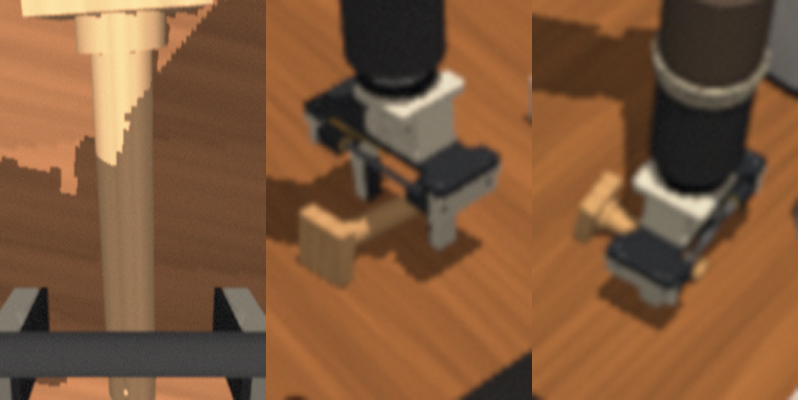

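The crops now show the opened fingers down on either side of the handle, finger end by the table at side crop (442,248). The arm has stopped going down at reported z = -0.022, so the reported height is about 22 mm below the real one. I'll back off a little and close.

>>> arm_command(commands=[-1.5,0,0,0,100,0,0,0,0,0,0,0,0,0,0,0,0,0,0,0,0,0,0,0,0])

```text
clock: 11.82
tool_pos: [0.6009, 0.2575, -0.022]
orientation: [-65.8, 89.9, 32.7]
force: [-0.4, -0.8, -0.8]
opening: 0.0532
```

>>> arm_command(commands=[0,0,0,0,0,0,0,0,0,0,0,0,0,0,0,0,0,0,0,0,0,0,0,0,0])

```text
clock: 12.45
tool_pos: [0.6009, 0.2574, -0.022]
orientation: [-65.9, 89.9, 32.5]
force: [0.7, -0.2, 0.4]
opening: 0.0231
```

>>> arm_command(commands=[-10,0,0,0,0,-20,0,0,0,0,-30,0,0,0,0,-30,0,0,0,0,-30,0,0,0,0])

```text
clock: 13.08
tool_pos: [0.5988, 0.2561, 0.1004]
orientation: [118.8, 89.8, -142.8]
force: [0.5, 0.1, -1.3]
opening: 0.023
```

>>> arm_command(commands=[-30,0,0,0,0,-20,0,0,0,0,0,0,0,0,0])

```text
clock: 13.45
tool_pos: [0.5999, 0.2568, 0.1569]
orientation: [-61.8, 89.8, 36.6]
force: [-0.3, -0.1, -0.9]
opening: 0.023
```

```bash
python3 - <<'E'
from h import *
o,R=st()
w=snap("wrist","wrist7"); s=snap("side","side7"); sc=snap("scene","scene7")
def up(f,x0,y0,x1,y1): return cv2.resize(f[y0:y1,x0:x1],(266,400),interpolation=cv2.INTER_CUBIC)
c=np.hstack([up(w["frame"],140,60,373,290),up(s["frame"],160,50,240,170),up(sc["frame"],270,80,350,200)])
cv2.imwrite("pics/c7.png",c)
E
```

```text
t 13.45 tcp [0.5999 0.2568 0.1569] open 0.023 F [-0.3 -0.1 -0.9] j6 -121.9
R [[0.003, -0.989, -0.146], [0.002, -0.146, 0.989], [-1.0, -0.003, 0.002]]
```

View pics/c7.png

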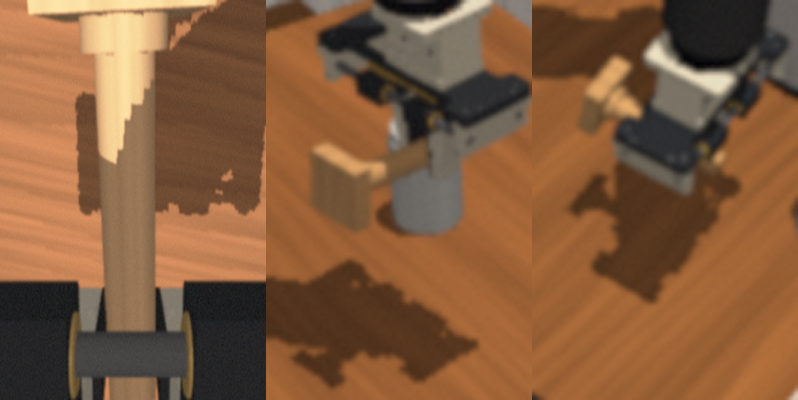

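The stamp is now held (opening 0.023) and lifted, with the handle still roughly level (head at side crop (340,188)) and no droop. Next I carry it to the +y side of the mat and turn it so the handle points to +y, away from the mug.

>>> arm_command(commands=[-10,17,-47,0,0,0,17,-47,0,0,0,17,-47,0,0,0,16,-47,0,0,0,0,0,0,0])

```text
clock: 14.22
tool_pos: [0.5546, 0.0539, 0.1568]
orientation: [107.2, 89.2, -154.3]
force: [-0.2, 0.6, -1.3]
opening: 0.0239
```

>>> arm_command(commands=[0,0,0,-10,0,0,0,0,-10,0,0,0,0,-10,0,0,0,0,-10,0,0,0,0,-10,0])

```text
clock: 14.85
tool_pos: [0.5524, 0.0544, 0.151]
orientation: [52.2, 88.7, -157.9]
force: [0.4, 0.5, -1.4]
opening: 0.0233
```

>>> arm_command(commands=[0,0,0,-10,0,0,0,0,-10,0,0,0,0,-10,0,0,0,0,-10,0,0,0,0,0,0])

```text
clock: 15.48
tool_pos: [0.5501, 0.0565, 0.1448]
orientation: [9.3, 88.1, -159.4]
force: [-1.2, -0.3, -1.3]
opening: 0.0236
```

```bash
python3 - <<'E'
from h import *
o,R=st(); print("jaw yaw",np.degrees(np.arctan2(R[1,2],R[0,2])))
w=snap("wrist","wrist8"); a=load("wrist7")
print("stamp diff",cv2.matchTemplate(w["frame"],a["frame"][120:220,220:285],cv2.TM_CCOEFF_NORMED)[120,220], cv2.minMaxLoc(cv2.matchTemplate(w["frame"],a["frame"][120:220,220:285],cv2.TM_CCOEFF_NORMED))[1::2])
# mat from wrist
g=w["frame"].max(2); m=((g<50)*255).astype(np.uint8); m[215:]=0
for k in sorted(cv2.findContours(m,0,2)[0],key=cv2.contourArea)[-2:]:
    p=cv2.approxPolyDP(k,5,True).reshape(-1,2); print(cv2.contourArea(k),p.tolist(),ray(w,p,.008).round(3).tolist())
E
```

```text
t 15.47 tcp [0.5501 0.0565 0.1448] open 0.0236 F [-1.2 -0.3 -1.3] j6 -14.6
R [[-0.03, 0.197, -0.98], [-0.011, -0.98, -0.196], [-0.999, 0.005, 0.032]]
jaw yaw -168.67030194046143
stamp diff 0.33116558 (0.5773389339447021, (230, 193))
896.0 [[199, 75], [206, 100], [215, 103], [200, 103], [210, 109], [204, 109], [212, 122], [213, 115], [219, 118], [210, 126], [198, 108], [205, 116], [198, 120], [205, 122], [198, 124], [205, 136], [198, 131], [198, 154], [219, 154], [218, 148], [224, 155], [220, 95], [207, 96]] [[0.624, -0.046, 0.008], [0.614, -0.023, 0.008], [0.604, -0.022, 0.008], [0.619, -0.018, 0.008], [0.608, -0.015, 0.008], [0.614, -0.013, 0.008], [0.604, -0.002, 0.008], [0.604, -0.009, 0.008], [0.597, -0.007, 0.008], [0.605, 0.003, 0.008], [0.621, -0.013, 0.008], [0.612, -0.006, 0.008], [0.619, -0.001, 0.008], [0.611, -0.0, 0.008], [0.618, 0.003, 0.008], [0.609, 0.015, 0.008], [0.617, 0.011, 0.008], [0.614, 0.036, 0.008], [0.591, 0.031, 0.008], [0.593, 0.025, 0.008], [0.585, 0.031, 0.008], [0.6, -0.031, 0.008], [0.613, -0.027, 0.008]]
2161.5 [[314, 68], [308, 75], [290, 72], [292,
[... 185 characters left out ...]
 [313, 114], [299, 114], [291, 103], [313, 108], [305, 97], [314, 95], [314, 104]] [[0.508, -0.076, 0.008], [0.513, -0.069, 0.008], [0.532, -0.068, 0.008], [0.527, -0.056, 0.008], [0.539, -0.036, 0.008], [0.525, 0.025, 0.008], [0.491, 0.02, 0.008], [0.496, -0.018, 0.008], [0.503, -0.019, 0.008], [0.499, -0.007, 0.008], [0.506, -0.005, 0.008], [0.513, -0.013, 0.008], [0.503, -0.01, 0.008], [0.506, -0.02, 0.008], [0.514, -0.017, 0.008], [0.517, -0.028, 0.008], [0.504, -0.032, 0.008], [0.51, -0.023, 0.008], [0.503, -0.021, 0.008], [0.497, -0.032, 0.008], [0.512, -0.029, 0.008], [0.524, -0.038, 0.008], [0.499, -0.038, 0.008], [0.51, -0.047, 0.008], [0.501, -0.051, 0.008], [0.499, -0.042, 0.008]]
```

```bash
cat >> h.py <<'E'
def predict(w,o,R,delta,L=.104,c=.016):
    """project stamp points for droop delta (deg; 0=handle level, 90=upright) into camera w; z bias .022"""
    up=-R[:,0]; h=R[:,1]*0; hd=-R[:,1]  # handle direction (toward end) = -tool y
    a=np.radians(delta); x=np.cos(a)*hd+np.sin(a)*up; z=-np.sin(a)*hd+np.cos(a)*up; y=R[:,2]
    g=o["tool_pos"]+np.array([0,0,.022])-c*R[:,0]; f=g-L*x
    P=[f+.018*i*x+.028*j*y+.028*k*z for i in(0,1) for j in(-1,1) for k in(-1,1)]+[f,f+.14*x]
    return proj(w,P)
E
python3 - <<'E'
from h import *
o,R=st(); w=load("wrist8"); s=snap("side","side8")
hsv=cv2.cvtColor(w["frame"],cv2.COLOR_BGR2HSV)
for r in range(60,222,12):
    print(r,[(int(a),int(b),int(v)) for a,b,v in hsv[r,200:320:10]])
for d in(-8,0,10,20,30,45,60):
    p=predict(w,o,R,d); print(d,"head box",p[:8].min(0).round(),p[:8].max(0).round(), "side",predict(s,o,R,d)[[8,9]].round().tolist())
f=s["frame"]; cv2.imwrite("pics/c8.png",np.hstack([cv2.resize(f[60:220,190:350],(400,400),interpolation=cv2.INTER_CUBIC),cv2.resize(w["frame"][40:300,126:386],(400,400))]))
E
```

```text
t 15.53 tcp [0.55   0.0565 0.1448] open 0.0235 F [ 0.2 -0.2 -1.3] j6 -14.7
R [[-0.031, 0.194, -0.98], [-0.011, -0.981, -0.194], [-0.999, 0.005, 0.032]]
60 [(19, 100, 247), (19, 97, 248), (17, 105, 242), (17, 103, 241), (18, 100, 245), (20, 95, 250), (20, 95, 249), (19, 97, 247), (19, 98, 247), (17, 104, 240), (18, 100, 246), (20, 96, 249)]
72 [(15, 99, 88), (14, 110, 116), (14, 110, 134), (15, 116, 141), (14, 115, 133), (15, 111, 163), (14, 110, 151), (15, 109, 138), (16, 115, 126), (15, 34, 45), (20, 15, 51), (0, 15, 51)]
84 [(168, 26, 50), (14, 110, 127), (15, 111, 227), (17, 103, 243), (17, 106, 238), (19, 97, 247), (18, 101, 245), (15, 113, 226), (15, 113, 198), (150, 5, 48), (10, 32, 48), (10, 31, 49)]
96 [(24, 28, 46), (30, 21, 49), (15, 32, 48), (15, 116, 182), (17, 108, 237), (18, 102, 246), (17, 105, 240), (14, 114, 190), (21, 35, 51), (17, 34, 52), (30, 15, 50), (30, 16, 47)]
108 [(10, 29, 52), (23, 20, 50), (20, 16, 48), (16, 110, 228), (17, 105, 237), (19, 98, 246), (17, 104, 240), (15, 116, 193), (163, 70, 33), (30, 11, 24), (173, 21, 49), (15, 29, 52)]
120 [(12, 25, 52)
[... 1505 characters left out ...]
40, 93), (12, 139, 108), (12, 136, 103), (12, 130, 110), (16, 108, 229), (17, 102, 242), (17, 105, 238), (15, 115, 204), (13, 147, 104), (13, 135, 104), (12, 144, 103), (12, 134, 97)]
-8 head box [167.  23.] [346.  86.] side [[264.0, 151.0], [225.0, 135.0]]
0 head box [178.  20.] [334.  90.] side [[264.0, 156.0], [225.0, 133.0]]
10 head box [189.  26.] [323. 103.] side [[263.0, 161.0], [225.0, 132.0]]
20 head box [197.  39.] [314. 117.] side [[261.0, 165.0], [225.0, 130.0]]
30 head box [203.  55.] [308. 133.] side [[259.0, 169.0], [226.0, 129.0]]
45 head box [210.  82.] [300. 157.] side [[254.0, 172.0], [228.0, 127.0]]
60 head box [215. 110.] [295. 182.] side [[248.0, 173.0], [230.0, 127.0]]
```

View pics/c8.png

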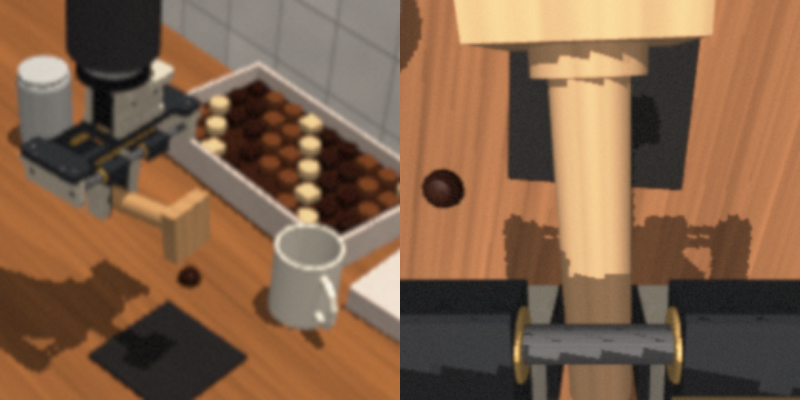

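The side crop shows the held stamp with its head at (190,225), and the wrist crop shows the head's rear edge at row 42. Both match my model at about -8° (handle end dipping), so the grip holds it level. With the handle level, a press alone would turn the head upward, because the friction cone points the wrong way. The stamp must droop first, so I'll try quick upward hops, which use inertia with a firm grip, and measure the angle by silhouette fit.

>>> arm_command(commands=[-62.5,0,0,0,0,0,0,0,0,0])

```text
clock: 15.82
tool_pos: [0.552, 0.0573, 0.2082]
orientation: [10.7, 88.0, -158.6]
force: [0.3, 0.1, -2.5]
opening: 0.0233
```

```bash
cat > fit.py <<'E'
from h import *
def fit(w,o,R,roi,ds=range(-14,96,2),verbose=True):
    hsv=cv2.cvtColor(w["frame"],cv2.COLOR_BGR2HSV)
    m=cv2.inRange(hsv,(12,80,80),(22,124,255))
    q=np.zeros_like(m); x0,y0,x1,y1=roi; q[y0:y1,x0:x1]=1; m=(m>0)&(q>0); res=[]
    up=-R[:,0]; hd=-R[:,1]; y=R[:,2]; g=o["tool_pos"]+np.array([0,0,.022])-.016*R[:,0]
    for d in ds:
        a=np.radians(d); x=np.cos(a)*hd+np.sin(a)*up; z=np.cos(a)*up-np.sin(a)*hd; f=g-.104*x; im=np.zeros(m.shape,np.uint8)
        t=np.radians(np.arange(0,360,30)); circ=lambda r,l:[f+l*x+r*(np.cos(k)*y+np.sin(k)*z) for k in t]
        for P in ([f+.018*i*x+.028*j*y+.028*k*z for i in(0,1) for j in(-1,1) for k in(-1,1)],circ(.017,.018)+circ(.017,.026),circ(.012,.026)+circ(.012,.09)):
            cv2.fillConvexPoly(im,cv2.convexHull(proj(w,np.array(P)).round().astype(np.int32)),1)
        p=(im>0)&(q>0); res.append((round((p&m).sum()/max(1,(p|m).sum()),3),d))
    return sorted(res)[::-1][:3]
def look(tag):
    o,R=st(); w=snap("wrist","w"+tag); s=snap("side","s"+tag)
    c=proj(s,[o["tool_pos"]+[0,0,.022]])[0].astype(int)
    print("wrist",fit(w,o,R,(130,5,390,215)),"side",fit(s,o,R,(c[0]-25,c[1]-15,c[0]+70,c[1]+75)))
    return o,R,w,s
if __name__=="__main__":
    import sys; look(sys.argv[1])
E
python3 fit.py 9
```

```text
t 15.82 tcp [0.552  0.0573 0.2082] open 0.0233 F [ 0.3  0.1 -2.5] j6 -15.2
R [[-0.032, 0.187, -0.982], [-0.013, -0.982, -0.187], [-0.999, 0.006, 0.034]]
wrist [(np.float64(0.771), -2), (np.float64(0.766), -4), (np.float64(0.76), 0)] side [(np.float64(0.051), -8), (np.float64(0.047), -12), (np.float64(0.045), -10)]
```

>>> arm_command(commands=[60,0,0,0,0,-62.5,0,0,0,0,62.5,0,0,0,0,-62.5,0,0,0,0,0,0,0,0,0])

```text
clock: 16.55
tool_pos: [0.5356, 0.0517, 0.1948]
orientation: [10.1, 85.5, -159.7]
force: [1.1, 1.2, -1.5]
opening: 0.023
```

```bash
python3 fit.py 10; python3 - <<'E'
from fit import *
import numpy as np
o={"tool_pos":np.array([.5501,.0565,.1448])}; R=np.array([[-0.031,0.194,-0.98],[-0.011,-0.981,-0.194],[-0.999,0.005,0.032]])
print("baseline wrist8",fit(load("wrist8"),o,R,(130,5,390,215)))
E
```

```text
t 16.55 tcp [0.5356 0.0517 0.1948] open 0.023 F [ 1.1  1.2 -1.5] j6 -15.7
R [[-0.074, 0.177, -0.981], [-0.027, -0.984, -0.176], [-0.997, 0.014, 0.078]]
wrist [(np.float64(0.89), 10), (np.float64(0.886), 12), (np.float64(0.872), 8)] side [(np.float64(0.022), -12), (np.float64(0.022), -14), (np.float64(0.02), -8)]
baseline wrist8 [(np.float64(0.708), 0), (np.float64(0.707), -4), (np.float64(0.705), -2)]
```

The hops work: the stamp drooped about 10° with a firm grip. They also tilt the tool about 4.5° toward the robot. I'll turn so the handle points to the robot (yaw ≈188°). The jaw axis then lies across that tilt, so it stays horizontal, and the mug is clear.

>>> arm_command(commands=[-10,0,0,-10,0,0,0,0,-10,0,0,0,0,-10,0,0,0,0,-10,0,0,0,0,-10,0])

```text
clock: 17.27
tool_pos: [0.5322, 0.0519, 0.197]
orientation: [-43.0, 84.8, -161.7]
force: [0.8, 0.4, -1.9]
opening: 0.0231
```

>>> arm_command(commands=[-10,0,0,-10,0,0,0,0,-10,0,0,0,0,-10,0,0,0,0,-6,0,0,0,0,0,0])

```text
clock: 17.9
tool_pos: [0.5328, 0.0524, 0.2041]
orientation: [-80.1, 84.6, -161.8]
force: [0.4, -0.7, -1.5]
opening: 0.0232
```

```bash
python3 fit.py 11
```

```text
t 17.9 tcp [0.5328 0.0524 0.2041] open 0.0232 F [ 0.4 -0.7 -1.5] j6 72.5
R [[-0.089, 0.985, 0.145], [-0.029, 0.143, -0.989], [-0.996, -0.092, 0.016]]
wrist [(np.float64(0.823), 8), (np.float64(0.821), 10), (np.float64(0.821), 6)] side [(np.float64(0.092), 10), (np.float64(0.09), 4), (np.float64(0.088), 12)]
```

>>> arm_command(commands=[62.5,0,0,0,0,-62.5,0,0,0,0,62.5,0,0,0,0,-62.5,0,0,0,0,62.5,0,0,0,0])

```text
clock: 18.62
tool_pos: [0.52, 0.0467, 0.1527]
orientation: [-77.8, 83.2, -160.3]
force: [0.5, 0.6, -3.3]
opening: 0.023
```

>>> arm_command(commands=[-62.5,0,0,0,0,0,0,0,0,0])

```text
clock: 18.88
tool_pos: [0.5136, 0.0439, 0.1973]
orientation: [-77.1, 81.7, -160.0]
force: [0.9, 0.3, -0.7]
opening: 0.023
```

```bash
python3 fit.py 12
```

```text
t 18.88 tcp [0.5136 0.0439 0.1973] open 0.023 F [ 0.9  0.3 -0.7] j6 71.4
R [[-0.135, 0.983, 0.126], [-0.049, 0.121, -0.991], [-0.99, -0.14, 0.032]]
wrist [(np.float64(0.885), 20), (np.float64(0.872), 22), (np.float64(0.855), 24)] side [(np.float64(0.074), 20), (np.float64(0.074), 18), (np.float64(0.072), 22)]
```

>>> arm_command(commands=[62.5,0,0,0,0,-62.5,0,0,0,0,62.5,0,0,0,0,-62.5,0,0,0,0,62.5,0,0,0,0])

```text
clock: 19.6
tool_pos: [0.4958, 0.0378, 0.1423]
orientation: [-77.0, 80.0, -160.3]
force: [1.5, 1.6, -3.8]
opening: 0.0235
```

>>> arm_command(commands=[-62.5,0,0,0,0,62.5,0,0,0,0,-62.5,0,0,0,0,-20,0,0,0,0,0,0,0,0,0])

```text
clock: 20.23
tool_pos: [0.4897, 0.0349, 0.2069]
orientation: [-76.4, 77.4, -160.1]
force: [0.6, 0.4, -1.4]
opening: 0.023
```

```bash
python3 fit.py 13
```

```text
t 20.23 tcp [0.4897 0.0349 0.2069] open 0.023 F [ 0.6  0.4 -1.4] j6 70.7
R [[-0.205, 0.972, 0.114], [-0.074, 0.101, -0.992], [-0.976, -0.212, 0.051]]
wrist [(np.float64(0.85), 20), (np.float64(0.849), 18), (np.float64(0.84), 22)] side [(np.float64(0.083), -4), (np.float64(0.082), -2), (np.float64(0.082), -6)]
```

>>> arm_command(commands=[62.5,5,0,-6,0,-62.5,5,0,-6,0,62.5,5,0,0,0,-62.5,5,0,0,0,62.5,5,0,0,0])

```text
clock: 20.95
tool_pos: [0.4894, 0.0314, 0.1505]
orientation: [-88.2, 75.4, -159.7]
force: [1.0, 1.8, -3.2]
opening: 0.0231
```

>>> arm_command(commands=[-62.5,5,0,0,0,62.5,5,0,0,0,-62.5,5,0,0,0,-30,10,0,0,0,0,0,0,0,0])

```text
clock: 21.58
tool_pos: [0.5072, 0.037, 0.2131]
orientation: [-88.2, 71.9, -159.8]
force: [-0.5, 0.1, -1.7]
opening: 0.023
```

```bash
python3 fit.py 14
```

```text
t 21.57 tcp [0.5072 0.037  0.2131] open 0.023 F [-0.5  0.1 -1.7] j6 83.6
R [[-0.292, 0.903, 0.316], [-0.107, 0.297, -0.949], [-0.95, -0.311, 0.01]]
wrist [(np.float64(0.825), 16), (np.float64(0.824), 14), (np.float64(0.819), 18)] side [(np.float64(0.068), 14), (np.float64(0.064), 16), (np.float64(0.064), 10)]
```

>>> arm_command(commands=[62.5,8,0,0,0,-62.5,8,0,0,0,62.5,8,0,0,0,-62.5,8,0,0,0,62.5,8,0,0,0])

```text
clock: 22.3
tool_pos: [0.5085, 0.0355, 0.1547]
orientation: [-88.1, 69.2, -159.8]
force: [1.4, 0.8, -2.5]
opening: 0.023
```

>>> arm_command(commands=[-62.5,8,0,0,0,62.5,8,0,0,0,-62.5,8,0,0,0,62.5,8,0,0,0,-62.5,8,0,0,0])

```text
clock: 22.92
tool_pos: [0.5185, 0.0389, 0.1817]
orientation: [-88.4, 63.1, -160.4]
force: [3.3, 1.7, -3.4]
opening: 0.0233
```

```bash
python3 fit.py 15;  python3 - <<'E'
from h import *
o=get_obs(); R=Ro.from_euler('xyz',o["orientation"],degrees=True).as_matrix()
print("cam rel tool",(R.T@(np.linalg.inv(load("w15")["world_to_cam"])[:3,3]-o["tool_pos"])).round(4), "cam axis",(R.T@np.linalg.inv(load("w15")["world_to_cam"])[:3,2]).round(3))
s=load("s15"); h=cv2.cvtColor(s["frame"],cv2.COLOR_BGR2HSV); c=proj(s,[o["tool_pos"]])[0].astype(int); print(c); 
m=cv2.inRange(h,(12,80,80),(22,124,255)); ys,xs=np.nonzero(m[c[1]-20:c[1]+60,c[0]-30:c[0]+60]); print(len(ys),h[c[1]+10:c[1]+40:6,c[0]:c[0]+40:6].tolist()[:2])
E
```

```text
t 22.93 tcp [0.5185 0.0389 0.1817] open 0.0233 F [ 3.3  1.7 -3.4] j6 84.2
R [[-0.426, 0.849, 0.312], [-0.152, 0.273, -0.95], [-0.892, -0.452, 0.012]]
wrist [(np.float64(0.75), 14), (np.float64(0.75), 12), (np.float64(0.747), 10)] side [(np.float64(0.067), -10), (np.float64(0.064), -8), (np.float64(0.061), -6)]
cam rel tool [-0.1518  0.0646 -0.0014] cam axis [-0.95   0.313  0.005]
[234 137]
126 [[[13, 166, 89], [13, 161, 100], [15, 135, 125], [15, 134, 131], [13, 167, 163], [13, 171, 166], [13, 172, 179]], [[12, 161, 87], [12, 159, 88], [13, 169, 122], [13, 168, 153], [12, 169, 152], [13, 168, 165], [13, 169, 161]]]
```

>>> arm_command(commands=[-20,0,0,0,0,-10,0,0,0,0,0,0,0,0,0])

```text
clock: 23.4
tool_pos: [0.554, 0.0501, 0.2241]
orientation: [-87.7, 66.0, -159.6]
force: [0.6, 0.6, -1.7]
opening: 0.023
```

```bash
python3 - <<'E'
from fit import *
o,R,w,s=look("16")
C=np.linalg.inv(w["world_to_cam"]); print("cam rel tool",(R.T@(C[:3,3]-o["tool_pos"])).round(4),"axis",(R.T@C[:3,2]).round(3), "qvel",np.abs(o["qvel"]).max().round(1), o["joint_pos"].round(1))
st()
f=s["frame"]; c=proj(s,[o["tool_pos"]+[0,0,.022]])[0].astype(int); print(c)
x0,y0=c[0]-45,c[1]-50
A=cv2.resize(f[y0:y0+110,x0:x0+110],(440,440),interpolation=cv2.INTER_CUBIC); B=cv2.resize(w["frame"][0:300,90:390],(360,360)); B=cv2.copyMakeBorder(B,0,80,0,0,cv2.BORDER_CONSTANT)
cv2.imwrite("pics/c16.png",np.hstack([A,B])); print("crop origin",x0,y0)
E
```

```text
t 23.4 tcp [0.554  0.0501 0.2241] open 0.023 F [ 0.6  0.6 -1.7] j6 84.2
R [[-0.381, 0.869, 0.315], [-0.142, 0.282, -0.949], [-0.914, -0.406, 0.016]]
wrist [(np.float64(0.776), 14), (np.float64(0.77), 10), (np.float64(0.765), 16)] side [(np.float64(0.057), 26), (np.float64(0.057), 14), (np.float64(0.056), 20)]
cam rel tool [-0.1798  0.0715 -0.0008] axis [-0.964  0.266 -0.001] qvel 0.9 [ 24.2  24.7   5.8  -1.5 -95.   84.2]
t 23.5 tcp [0.5533 0.0499 0.2235] open 0.0234 F [ 0.2 -0.1 -1.1] j6 84.2
R [[-0.382, 0.869, 0.315], [-0.142, 0.281, -0.949], [-0.913, -0.407, 0.016]]
[236 120]
crop origin 191 70
```

```bash
sed -i 's/g=o\["tool_pos"\]+np.array(\[0,0,.022\])-.016\*R\[:,0\]/g=o["tool_pos"]-.038*R[:,0]/' fit.py; grep -n "038" fit.py; python3 - <<'E'
from fit import *
o,R=st(); w=load("w16"); s=load("s16"); sc=snap("scene","sc16")
print(fit(w,o,R,(130,5,390,215)))
g=o["tool_pos"]-.038*R[:,0]; print("grip",g.round(4),"side px",proj(s,[g]).round(),"scene",proj(sc,[g]).round())
# try shorter/longer bias
for b in(.028,.038,.048):
    o2=dict(o); o2["tool_pos"]=o["tool_pos"]-(b-.038)*R[:,0]; print(b,fit(w,o2,R,(130,5,390,215))[:2])
# pale-wood blobs in side
h=cv2.cvtColor(s["frame"],cv2.COLOR_BGR2HSV); m=cv2.inRange(h,(11,60,90),(24,150,255)); n,l,t,c=cv2.connectedComponentsWithStats(m)
print([ (t[i].tolist(),c[i].round().tolist()) for i in range(1,n) if t[i,4]>60 and 150<c[i][0]<330 and 80<c[i][1]<230])
E
```

```text
6:    up=-R[:,0]; hd=-R[:,1]; y=R[:,2]; g=o["tool_pos"]-.038*R[:,0]
t 23.5 tcp [0.5533 0.0499 0.2235] open 0.0234 F [ 0.2 -0.1 -1.1] j6 84.2
R [[-0.382, 0.869, 0.315], [-0.142, 0.281, -0.949], [-0.913, -0.407, 0.016]]
[(np.float64(0.902), 24), (np.float64(0.882), 26), (np.float64(0.88), 22)]
grip [0.5679 0.0553 0.2582] side px [[240. 114.]] scene [[269. 143.]]
0.028 [(np.float64(0.923), 20), (np.float64(0.913), 22)]
0.038 [(np.float64(0.902), 24), (np.float64(0.882), 26)]
0.048 [(np.float64(0.854), 26), (np.float64(0.84), 28)]
[([196, 69, 15, 43, 77], [202.0, 87.0]), ([199, 84, 25, 37, 84], [216.0, 105.0]), ([226, 89, 286, 164, 1435], [317.0, 161.0]), ([257, 102, 25, 22, 175], [274.0, 112.0]), ([299, 103, 22, 47, 387], [313.0, 127.0])]
```

```bash
cat >> fit.py <<'E'
def to(p):
    o,R=st(); print("tool delta mm",(R.T@(np.array(p)-o["tool_pos"])*1000).round(1))
E
python3 -c "
from fit import *
to([.473,-.0655,.12])"
```

```text
t 23.55 tcp [0.5532 0.0498 0.2235] open 0.0231 F [-0.6  0.5 -1. ] j6 84.2
R [[-0.382, 0.869, 0.315], [-0.142, 0.281, -0.949], [-0.913, -0.408, 0.016]]
tool delta mm [141.6 -59.9  82.5]
```

>>> arm_command(commands=[20,-12,17,0,0,30,-12,17,0,0,30,-12,17,0,0,30,-12,17,0,0,25,-12,14,0,0])

```text
clock: 24.18
tool_pos: [0.4727, -0.0662, 0.1213]
orientation: [-87.9, 66.0, -159.6]
force: [0.7, 1.0, -0.9]
opening: 0.0233
```

>>> arm_command(commands=[0,0,0,0,0,0,0,0,0,0])

```text
clock: 24.42
tool_pos: [0.4704, -0.0674, 0.1201]
orientation: [-87.9, 65.8, -159.7]
force: [-0.3, 1.4, -0.8]
opening: 0.0233
```

```bash
python3 - <<'E'
from fit import *
o,R,w,s=look("17")
d=fit(w,o,R,(130,5,390,215),ds=range(0,60))[0][1]; W=d+np.degrees(np.arcsin(-R[2,1])); a=np.radians(W)
h=-R[:,1]*[1,1,0]; h/=np.linalg.norm(h); g=o["tool_pos"]-.038*R[:,0]
piv=g-(.104*np.cos(a)-.028*np.sin(a))*h-(.104*np.sin(a)+.028*np.cos(a))*np.array([0,0,1])
want=np.array([.5624,-.036,.008])+.028*h
print("world delta",W,"edge now",piv.round(4),"want",want.round(4),"tool delta",(R.T@(want-piv)*1000).round(1))
E
```

```text
t 24.43 tcp [ 0.4704 -0.0674  0.1201] open 0.0233 F [-0.3  1.4 -0.8] j6 90.7
R [[-0.385, 0.867, 0.315], [-0.142, 0.282, -0.949], [-0.912, -0.41, 0.015]]
wrist [(np.float64(0.87), 24), (np.float64(0.848), 26), (np.float64(0.84), 22)] side [(np.float64(0.077), 20), (np.float64(0.073), 22), (np.float64(0.072), 28)]
world delta 48.21401341656352 edge now [ 0.5311 -0.0471  0.0586] want [ 0.5358 -0.0446  0.008 ] tool delta [44.  25.5 -1.6]
```

>>> arm_command(commands=[13,7,-1,0,0,13,7,0,0,0,12,6,0,0,0,0,0,0,0,0])

```text
clock: 25.02
tool_pos: [0.4725, -0.0663, 0.0758]
orientation: [-87.7, 65.5, -159.4]
force: [-0.8, 0.1, 6.3]
opening: 0.0233
```

>>> arm_command(commands=[3,1.5,0,0,0,0,0,0,0,0])

```text
clock: 25.28
tool_pos: [0.4701, -0.068, 0.0741]
orientation: [-87.6, 65.1, -159.1]
force: [-0.7, 2.3, 3.2]
opening: 0.0233
```

>>> arm_command(commands=[3,1.5,0,0,0,0,0,0,0,0])

```text
clock: 25.52
tool_pos: [0.4677, -0.0693, 0.0723]
orientation: [-87.5, 64.7, -159.0]
force: [0.4, 1.7, 2.9]
opening: 0.023
```

>>> arm_command(commands=[-6,8,0,0,0,-6,8,0,0,0,0,0,0,0,0])

```text
clock: 25.9
tool_pos: [0.4802, -0.065, 0.0778]
orientation: [-87.5, 63.8, -159.0]
force: [-1.7, 0.7, 2.5]
opening: 0.023
```

```bash
cat >> fit.py <<'E'
def edge(tag):
    o,R,w,s=look(tag)
    q,d=fit(w,o,R,(130,5,390,215),ds=range(0,90))[0]; W=d+np.degrees(np.arcsin(-R[2,1])); a=np.radians(W)
    h=-R[:,1]*[1,1,0]; h/=np.linalg.norm(h); g=o["tool_pos"]-.038*R[:,0]
    piv=g-(.104*np.cos(a)-.028*np.sin(a))*h-(.104*np.sin(a)+.028*np.cos(a))*np.array([0,0,1])
    print("world delta",W.round(1),"edge",piv.round(4),"want",(np.array([.5624,-.036,.008])+.028*h).round(4),"grip",g.round(4))
    print("-h,up in tool",(R.T@-h).round(2),(-R[2]*-1).round(2))
E
python3 -c "
from fit import *
edge('18')"
```

```text
t 25.9 tcp [ 0.4802 -0.065   0.0778] open 0.023 F [-1.7  0.7  2.5] j6 90.5
R [[-0.413, 0.852, 0.322], [-0.158, 0.281, -0.946], [-0.897, -0.442, 0.019]]
wrist [(np.float64(0.917), 28), (np.float64(0.89), 26), (np.float64(0.885), 30)] side [(np.float64(0.089), 16), (np.float64(0.087), 18), (np.float64(0.083), 28)]
world delta 54.2 edge [ 0.5321 -0.047   0.0111] want [ 0.5358 -0.0448  0.008 ] grip [ 0.4959 -0.059   0.1119]
-h,up in tool [-0.44  0.9   0.01] [-0.9  -0.44  0.02]
```

>>> arm_command(commands=[-4,6.5,0,0,0,-4,6.5,0,0,0,-4,6.5,0,0,0,0,0,0,0,0])

```text
clock: 26.5
tool_pos: [0.4959, -0.0596, 0.0813]
orientation: [-87.6, 62.9, -159.0]
force: [-3.3, 1.5, 5.5]
opening: 0.0237
```

```bash
python3 -c "
from fit import *
edge('19')"
```

```text
t 26.5 tcp [ 0.4959 -0.0596  0.0813] open 0.0237 F [-3.3  1.5  5.5] j6 90.6
R [[-0.426, 0.845, 0.323], [-0.163, 0.28, -0.946], [-0.89, -0.455, 0.019]]
wrist [(np.float64(0.91), 38), (np.float64(0.899), 36), (np.float64(0.863), 40)] side [(np.float64(0.072), 16), (np.float64(0.068), 18), (np.float64(0.067), 20)]
world delta 64.1 edge [ 0.5313 -0.0471  0.0093] want [ 0.5358 -0.0448  0.008 ] grip [ 0.5121 -0.0534  0.1151]
-h,up in tool [-0.46  0.89  0.01] [-0.89 -0.46  0.02]
```

>>> arm_command(commands=[-2.7,6,0,0,0,-2.7,6,0,0,0,-2.7,6,0,0,0,-2.7,6,0,0,0,0,0,0,0,0])

```text
clock: 27.22
tool_pos: [0.5164, -0.0524, 0.0819]
orientation: [-87.6, 62.1, -158.9]
force: [-1.7, 1.7, 6.7]
opening: 0.023
```

```bash
python3 -c "
from fit import *
edge('20')"
```

```text
t 27.23 tcp [ 0.5164 -0.0524  0.0819] open 0.023 F [-1.7  1.7  6.7] j6 90.6
R [[-0.436, 0.839, 0.326], [-0.169, 0.28, -0.945], [-0.884, -0.467, 0.019]]
wrist [(np.float64(0.908), 48), (np.float64(0.898), 50), (np.float64(0.861), 46)] side [(np.float64(0.058), 18), (np.float64(0.058), 16), (np.float64(0.057), 20)]
world delta 76.9 edge [ 0.5296 -0.0472  0.0078] want [ 0.5358 -0.0449  0.008 ] grip [ 0.533  -0.046   0.1155]
-h,up in tool [-0.47  0.88  0.01] [-0.88 -0.47  0.02]
```

>>> arm_command(commands=[-2.2,6.2,0,0,0,-2.2,6.2,0,0,0,-1.9,6.2,0,0,0,-1.7,6.2,0,0,0,0,0,0,0,0])

```text
clock: 27.95
tool_pos: [0.5389, -0.0446, 0.0778]
orientation: [-87.6, 61.6, -158.7]
force: [-1.0, 1.2, 6.6]
opening: 0.0232
```

```bash
python3 -c "
from fit import *
edge('21')"
```

```text
t 27.95 tcp [ 0.5389 -0.0446  0.0778] open 0.0232 F [-1.   1.2  6.6] j6 90.7
R [[-0.443, 0.835, 0.328], [-0.172, 0.28, -0.944], [-0.88, -0.474, 0.02]]
wrist [(np.float64(0.885), 62), (np.float64(0.85), 60), (np.float64(0.835), 64)] side [(np.float64(0.044), 14), (np.float64(0.042), 16), (np.float64(0.042), 2)]
world delta 90.3 edge [ 0.5286 -0.0471  0.0074] want [ 0.5359 -0.0449  0.008 ] grip [ 0.5557 -0.038   0.1113]
-h,up in tool [-0.47  0.88  0.01] [-0.88 -0.47  0.02]
```

```bash
python3 - <<'E'
from h import *
from scipy.optimize import minimize
for n in("side0","scene0","side16","wrist0"):
    try: s=load(n)
    except Exception: continue
    v=cv2.GaussianBlur(s["frame"].max(2),(3,3),0).astype(float)
    def quad(p,e=0,k=8):
        c,t=np.cos(p[2]),np.sin(p[2]); r=.065+e
        u=np.linspace(-r,r,40); P=[(a,b) for a in u for b in u]; P=np.array(P)
        return np.c_[p[0]+c*P[:,0]-t*P[:,1],p[1]+t*P[:,0]+c*P[:,1],np.full(len(P),.008)]
    def cost(p):
        P=quad(p,.012); uv=proj(s,P); val=cv2.remap(v.astype(np.float32),uv[:,0].astype(np.float32),uv[:,1].astype(np.float32),1).ravel()
        u=np.linspace(-.077,.077,40); A,B=np.meshgrid(u,u,indexing="ij"); ins=((abs(A)<.065)&(abs(B)<.065)).ravel()
        dark=np.clip((90-val)/50,0,1); return -(dark[ins].sum()-dark[~ins].sum())
    r=min((minimize(cost,[.562+i,-.036+j,.146],method="Nelder-Mead",options=dict(initial_simplex=[[.562+i,-.036+j,.146],[.57+i,-.036+j,.146],[.562+i,-.028+j,.146],[.562+i,-.036+j,.2]])) for i in(-.004,.004) for j in(-.004,.004)),key=lambda r:r.fun)
    print(n,r.x.round(4),r.fun.round())
# stamp in current side/scene: project model for upright at estimated centre, compare with pale mask
sc=snap("scene","sc21")
for n in("s21","sc21"):
    s=load(n); hsv=cv2.cvtColor(s["frame"],cv2.COLOR_BGR2HSV)
    best=[]
    m=(s["frame"].max(2)>75)
    for dx in np.arange(-.014,.0141,.002):
        for dy in np.arange(-.014,.0141,.002):
            c=np.array([.5557+dx,-.038+dy]); a=np.radians(197.9); H=np.array([[np.cos(a),-np.sin(a)],[np.sin(a),np.cos(a)]])
            P=[np.r_[c+H@(np.array([i,j])*.028),z] for i in(-1,1) for j in(-1,1) for z in(.008,.026)]
            im=np.zeros(m.shape,np.uint8); cv2.fillConvexPoly(im,cv2.convexHull((proj(s,np.array(P))*16).round().astype(np.int32)),1,shift=4)
            ring=cv2.dilate(im,np.ones((5,5)))-im
            best.append((m[im>0].mean()-m[ring>0].mean(),c.round(4).tolist()))
    best.sort(); print(n,best[-4:])
E
```

```text
side0 [ 0.56   -0.0335  0.1334] -945.0
scene0 [ 0.5649 -0.0364  0.1295] -945.0
wrist0 [ 0.562  -0.0333  0.1312] -985.0
s21 [(np.float64(0.8127477256426711), [0.5597, -0.036]), (np.float64(0.8320135746606335), [0.5597, -0.032]), (np.float64(0.8362590799031476), [0.5577, -0.034]), (np.float64(0.8539927404718692), [0.5597, -0.034])]
sc21 [(np.float64(0.3005400421496312), [0.5577, -0.044]), (np.float64(0.3018582541054451), [0.5597, -0.052]), (np.float64(0.30491392460230987), [0.5577, -0.046]), (np.float64(0.3076637693449226), [0.5577, -0.042])]
```

```bash
python3 - <<'E'
from h import *
s=load("s21"); c=load("sc21")
A=cv2.resize(s["frame"][110:240,205:305],(400,520),interpolation=cv2.INTER_CUBIC); B=cv2.resize(c["frame"][125:255,205:305],(400,520),interpolation=cv2.INTER_CUBIC)
cv2.imwrite("pics/c21.png",np.hstack([A,B]))
a=np.radians(197.9); H=np.array([[np.cos(a),-np.sin(a)],[np.sin(a),np.cos(a)]])
for n,q,o in(("side",s,(205,110)),("scene",c,(205,125))):
    P=[np.r_[np.array([.5597,-.034])+H@(np.array(k)*.028),.008] for k in((-1,-1),(-1,1),(1,1),(1,-1))]+[[.5597,-.034,.148]]
    print(n,((proj(q,np.array(P))-o)*4).round().tolist())
E
```

```text
side [[196.0, 330.0], [261.0, 362.0], [216.0, 410.0], [151.0, 376.0], [210.0, 222.0]]
scene [[214.0, 300.0], [185.0, 354.0], [123.0, 328.0], [153.0, 275.0], [165.0, 221.0]]
```

View pics/c21.png

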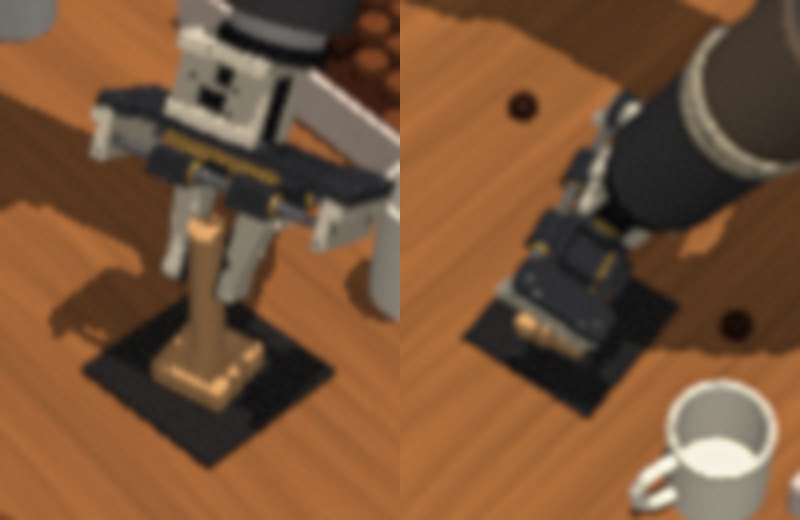

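The last crop shows the stamp standing flat and upright on the mat: head base centred near (206,370) against the mat centre at about (208,378), handle end at (207,225) as the model predicts for vertical. The mug and pralines haven't moved. Releasing gently.

>>> arm_command(commands=[0,0,0,0,40,0,0,0,0,60,0,0,0,0,80,0,0,0,0,100,0,0,0,0,100])

```text
clock: 28.72
tool_pos: [0.5393, -0.0444, 0.0759]
orientation: [-87.6, 61.7, -158.7]
force: [-0.5, 0.0, 0.7]
opening: 0.0677
```

>>> arm_command(commands=[0,0,0,0,100,0,0,0,0,100,0,0,0,0,100,0,0,0,0,100])

```text
clock: 29.22
tool_pos: [0.5394, -0.0444, 0.0759]
orientation: [-87.6, 61.7, -158.7]
force: [-0.3, -0.3, -0.3]
opening: 0.0879
```

```bash
python3 - <<'E'
from h import *
o,R=st(); s=snap("side","s22"); a=load("s21")
d=cv2.absdiff(s["frame"],a["frame"]).max(2)[185:215,235:275]; print("head/mat area diff",d.max(),(d>40).sum())
E
```

```text
t 29.23 tcp [ 0.5394 -0.0444  0.0759] open 0.0879 F [-0.3 -0.3 -0.3] j6 90.6
R [[-0.442, 0.835, 0.328], [-0.172, 0.28, -0.944], [-0.88, -0.474, 0.02]]
head/mat area diff 105 119
```

>>> arm_command(commands=[-15,0,0,0,100,-20,0,0,0,100,-25,0,0,0,100,-30,0,0,0,100,-30,0,0,0,100])

```text
clock: 29.9
tool_pos: [0.5943, -0.0232, 0.1872]
orientation: [-87.6, 61.6, -158.7]
force: [0.1, 1.0, -0.3]
opening: 0.0877
```

>>> arm_command(commands=[-30,0,0,0,100,-30,0,0,0,100,0,0,0,0,100,0,0,0,0,100])

```text
clock: 30.4
tool_pos: [0.6241, -0.0119, 0.2468]
orientation: [-87.4, 62.0, -158.5]
force: [0.4, -0.4, -0.4]
opening: 0.0874
```

```bash
python3 - <<'E'
from h import *
o,R=st(); s=snap("side","s23"); snap("scene","sc23")
def meas(s,c0):
    m=s["frame"].max(2)>75; best=[]
    for yaw in(12,18,24,30,6):
     a=np.radians(yaw); H=np.array([[np.cos(a),-np.sin(a)],[np.sin(a),np.cos(a)]])
     for dx in np.arange(-.014,.0141,.002):
      for dy in np.arange(-.014,.0141,.002):
        c=np.array(c0)+[dx,dy]; im=np.zeros(m.shape,np.uint8)
        P=[np.r_[c+H@(np.array([i,j])*.028),z] for i in(-1,1) for j in(-1,1) for z in(.008,.026)]
        t=np.radians(np.arange(0,360,30)); Q=[np.r_[c+.012*np.array([np.cos(k),np.sin(k)]),z] for k in t for z in(.034,.148)]
        for X in(P,Q): cv2.fillConvexPoly(im,cv2.convexHull((proj(s,np.array(X))*16).round().astype(np.int32)),1,shift=4)
        b=np.zeros_like(im); cv2.fillConvexPoly(b,cv2.convexHull((proj(s,np.array(P))*16).round().astype(np.int32)),1,shift=4)
        ring=cv2.dilate(b,np.ones((5,5)))-b; ring[im>0]=0
        best.append((round(m[b>0].mean()-m[ring>0].mean(),3),yaw,c.round(4).tolist()))
    return sorted(best)[-3:]
print("side",meas(s,(.56,-.034))); print("scene",meas(load("sc23"),(.563,-.036)))
# handle end check: pale column towards the end point, and objects elsewhere unmoved
h=cv2.cvtColor(s["frame"],cv2.COLOR_BGR2HSV)
for z in(.05,.09,.13,.143,.155): p=proj(s,[[.56,-.034,z]])[0].round().astype(int); print(z,p,h[p[1],p[0]-8:p[0]+9:4].tolist())
for n,X in(("p1",[.665,.056,.009]),("p2",[.381,.093,.009]),("p3",[.359,-.07,.009]),("turner",[.45,-.2,.005]),("mug",[.734,-.067,.09]),("jar",[.675,-.403,.09]),("tin",[.696,.421,.09])):
    p=proj(s,[X])[0].round().astype(int); a=load("side0")["frame"][p[1]-12:p[1]+12,p[0]-12:p[0]+12].max(2); b=s["frame"][p[1]-12:p[1]+12,p[0]-12:p[0]+12].max(2)
    print(n,cv2.phaseCorrelate(a.astype(np.float32),b.astype(np.float32)))
E
```

```text
t 30.4 tcp [ 0.6241 -0.0119  0.2468] open 0.0874 F [ 0.4 -0.4 -0.4] j6 91.0
R [[-0.437, 0.837, 0.329], [-0.172, 0.281, -0.944], [-0.883, -0.469, 0.022]]
side [(np.float64(0.917), 24, [0.56, -0.034]), (np.float64(0.927), 18, [0.56, -0.036]), (np.float64(0.962), 18, [0.56, -0.034])]
scene [(np.float64(0.882), 12, [0.557, -0.04]), (np.float64(0.887), 18, [0.557, -0.04]), (np.float64(0.899), 18, [0.555, -0.04])]
0.05 [257 192] [[14, 96, 74], [15, 133, 136], [15, 136, 124], [15, 127, 122], [12, 75, 44]]
0.09 [257 181] [[12, 169, 131], [14, 138, 94], [15, 135, 123], [14, 143, 130], [13, 169, 164]]
0.13 [258 170] [[12, 168, 88], [15, 132, 104], [15, 132, 139], [14, 130, 86], [7, 164, 28]]
0.143 [258 167] [[12, 163, 83], [15, 137, 188], [16, 132, 226], [15, 138, 159], [8, 165, 34]]
0.155 [258 163] [[13, 168, 85], [14, 151, 115], [14, 139, 169], [13, 157, 91], [13, 164, 81]]
p1 ((0.6828341786226453, 0.5852647448919175), 0.13272625456253687)
p2 ((0.06958014366896137, 0.21644583886059543), 0.9869639716214604)
p3 ((-0.0726037154571273, 0.021642488709954222), 0.9608710880080858)
turner ((-0.0063547014727554085, 0.02809704577084382), 1.0104743130505085)
mug ((-0.0075717780632711396, 0.023457863338197882), 1.0014051277604368)
jar ((-0.09464316628086955, -0.029781485112224004), 0.9980791732668877)
tin ((0.26670691252751233, 0.1351104283821929), 0.9463810465402074)
```

```bash
python3 -c "
from plant import *
print(close_job())"
```

```text
the job is handed in; nothing more can be done
None
```

The stamp stands upright and flat on its square face near the middle of the silicone mat, and I handed the job in at about 30 s of robot time. The gripper was open and well clear.

**What I did**
- **Grasp:** The first two grasps closed above the handle. The real fingertips turned out to sit about 22 mm behind the reported TCP, so I felt my way down and pinched the handle on the third try.
- **Swing:** The firm grip held the stamp level, and from level a press would have turned the head the wrong way. Quick upward hops over open space tilted it to about 48°. I then pressed the head's edge on the mat (3–7 N) and swung it to about 90° before letting go.

**Last checks**
- **Centring:** The side camera puts the stamp within about 1 mm of the mat centre. The scene camera suggests about 9 mm off, and the wrist-camera estimate, made before release, about 8 mm off. I left it there rather than risk moving it again.
- **Alignment:** The head is turned about 10° relative to the mat's sides.
- **Other things:** The mug, jar, tin, turner and two pralines matched the first picture to under 0.3 px. The praline nearest the mug gave an unreliable match because a shadow crossed it. It looked unmoved in the last picture I viewed, and I did not steer near it.

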